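Build the sieve stack on the shaker

ROBOT

A 7-joint arm with a two-finger parallel gripper is mounted at the origin on a cart in front of the work surface, level with it; the furniture and walls round the work are solid. World frame = base frame: x ahead of the robot, y to its left, z up, the work surface at z = 0. Lengths are in m, angles in rad, forces in N, time in s.
With the tool pointing down it reaches from about 0.425 to 0.925 m from the base axis. Payload 6.8 kg.
Tool frame: the origin (TCP) lies on the centre line of the jaws, within the pads' length; the fingertips stand 11 mm ahead of it and the grasp point (between the pads) lies 8 mm behind it; z points along the fingers, y is the direction in which the jaws open and shut (so a half turn about z gives the same grasp; the last joint's range is limited). The gripper opens to 85 mm and grips with 20 to 120 N. Pads are 22 mm wide; open, the fingers measure 114 mm over their backs; the gripper's body (76 mm by 85 mm) begins 54 mm behind the grasp point. The pads swing forward as they close: fully open they stand 13 mm farther back than shut.
Start: joints at [-1.373, 0.477, 0.022, 1.555, -0.011, 1.109, -0.083], TCP at [0.203, 0.644, 0.221] pointing down, gripper open.
Joint ranges: [-2.96, 2.96], [-0.34, 2.1], [-1.41, 1.46], [0.24, 2.44], [-1.37, 4.51], [0.17, 1.92], [-2.96, 2.96]. Speed limits (rad/s): [2.39, 2.39, 3.14, 3.14, 3.14, 3.14, 3.14].

INTERFACE

Orientations are given as a rotation vector (axis times angle).
In Python, from bench import r gives the robot as it stands.
- The arm moves only by the tool send_rows, never from a script. Its argument "deltas" is a list of rows, each a list of 7 numbers: the opening, from 0 (shut) to 1 (fully open), then the shift along the tool's x, y, z as a fraction of full scale, then the turn, a rotation vector about the tool's x, y, z as a fraction of full scale. In form: [[hand, x, y, z, ax, ay, az], ...]. A call has 1 to 20 rows; each row is the pose to reach, as a shift and turn from the pose commanded when the call began, along the tool's axes at that moment, turning the shorter way round; what a row does not reach only later rows make up. Full scale, the value 1, is 150 mm for a shift and 180 degrees for a turn. A row lasts 1/12 s, in which the tool goes at most 41.7 mm and 7.16 degrees, less where a joint would pass 70% of its speed; a pose out of reach is approached as far as the arm can. A call with a number of a shift or a turn outside -1 to 1 is refused whole. A call with a gripper value outside its range is refused whole. The fingers move at their own pace and stop on an object; "squeeze" is the grip in N (left out, the last holds). Time passes only in rows, so rows that repeat a pose let the fingers close. It gives the time, the measured TCP pose, the force and the opening at its end, in the units of the state.
- r.get_obs(): the state, without advancing time (a new reading comes with each control period).
- r.grab_frame(name): name is "scene" or "top" or "wrist"; returns a dict with "pixels" (420x560x3 uint8, red, green, blue), "camera_matrix" (3x3 intrinsics, pixels), "rvec" (rotation vector, rad) and "tvec" (3), from world to camera coordinates, as OpenCV has them. Camera axes: x right, y down, z forward; pixel columns grow to the right and rows downward; lengths in m; the calibration is good to about 2 mm. The wrist camera is an equidistant fisheye: a pixel r from the principal point sees the ray r / f radians off the axis. A picture is of the moment at which its call begins. There is no depth.
- r.hand_in(): hands the job in, once; it reports no verdict.
The state is a dict: "clock": time; "joints": joint angles; "qvel": joint speeds; "tau": joint torques, N m; "tcp_pos": TCP position; "orientation": TCP orientation; "contact_force": force on the tool from outside, world axes, zero at the start; "moment": the same for the moment, N m; "grip_width": finger opening in m.
Only numpy, scipy, OpenCV 4.12 (cv2) and the standard library are available. Lean on these libraries where they do the work, as an engineer would, in place of code of your own. Each camera call takes 0.05 s, during which the arm holds its last target. There are 200 camera calls.

TASK

Set up the sieve shaker for a particle-size test: nest the sieves on its collecting pan from finest to coarsest going up, blue band first, then yellow, then red, and close the stack with the lid, every part seated fully home and level. Leave the green-banded spare sieve, the blue-lidded jar and the brown bottle standing where they are.

Things in the scene. Friction and masses are not known exactly. Their poses are not given: they have to be found in the camera images.
- shaker: Small white sieve shaker, 170 x 140 mm, fixed on the worktop, black control panel on its -x front; on its round aluminium deck a steel collecting pan is clipped fast, open at the top, 60 mm across outside, 52 inside. Origin: centre of its underside, on the pan's axis.
- pan_rim (a point): Centre of the pan's open rim, 86 mm above the worktop, 30 mm above the deck. A seated sieve has its origin 8 mm below the rim that carries it, so the seated origins stand 78, 112, 146 and (lid) 180 mm above the worktop.
- sieve_fine: Loose steel sieve, blue rim band, the finest mesh (close grey wires), 0.06 to 0.13 kg. Tube 60 mm across, wall 4, open top, 8 to 42 mm above the origin; below it a skirt 8 mm high, 48 mm across tapering to 40, that drops into the tube or pan beneath, 2 mm loose all round. Grip the tube 30 to 36 mm up, fingertips over 10 mm up to clear the part below. Origin: centre of the skirt's underside, z up; yaw is of no account.
- sieve_medium: Loose steel sieve, yellow rim band, a medium mesh (wires 3.4 mm apart), 0.06 to 0.13 kg. Tube 60 mm across, wall 4, open top, 8 to 42 mm above the origin; below it a skirt 8 mm high, 48 mm across tapering to 40, that drops into the tube or pan beneath, 2 mm loose all round. Grip the tube 30 to 36 mm up, fingertips over 10 mm up to clear the part below. Origin: centre of the skirt's underside, z up; yaw is of no account.
- sieve_coarse: Loose steel sieve, red rim band, the coarsest mesh (wires 5.8 mm apart, see-through), 0.06 to 0.13 kg. Tube 60 mm across, wall 4, open top, 8 to 42 mm above the origin; below it a skirt 8 mm high, 48 mm across tapering to 40, that drops into the tube or pan beneath, 2 mm loose all round. Grip the tube 30 to 36 mm up, fingertips over 10 mm up to clear the part below. Origin: centre of the skirt's underside, z up; yaw is of no account.
- sieve_lid: Loose lid of the stack, 0.05 to 0.1 kg: steel disc 60 mm across, 8 to 14 mm above the origin, round black knob on top, 22 mm across, 14 to 40 mm above the origin (pick it up by the knob), and below the same 8 mm skirt as a sieve. Seated, its origin lies 8 mm below the rim under it. Origin: centre of the skirt's underside, z up.
- sieve_spare: Spare sieve with a green rim band, same size and shape as the others, not used today; loose. Origin: centre of its underside.
- jar_blue: White ointment jar with a flat blue screw lid, 50 mm across, 46 mm high, a loose bystander. Origin: centre of its underside.
- bottle_amber: Brown medicine bottle with a black cap, 40 mm across, 86 mm high, a loose bystander. Origin: centre of its underside.

How it is judged:
By the outcome, as a careful person would: the job done as asked, in the order asked, and still so for the second after the job is handed in, with the robot touching nothing.
It also fails if it takes over 104 s, if anything falls off the work surface, if the arm or the gripper's body presses on something with over 40 N, if the wrist force passes 120 N, or if a joint passes its speed limit or range.

## Working session

There is one attempt and no reset: what is moved stays moved. The work goes in short steps, Python scripts to look and compute and a tool call to move; the robot and the scene stay as the last step left them, time stands still between calls to the robot, and variables do not carry over. Pictures are saved under pics/ and viewed, about 12 in all and at most 16, crops included, and the job is handed in when it is done.

Besides the shell and the picture viewer there is one more tool, called after "Request:" as name(argument=value, ...) on one line, values as JSON. send_rows: Moves the arm, as the interface text tells. Shift numbers are shares of 150 mm and turn numbers shares of 180 degrees, none past 1 either way. Its arguments: {"type":"object","properties":{"deltas":{"type":"array","items":{"type":"array","items":{"type":"number"}}},"squeeze":{"type":"number"}},"required":["deltas"]}

```bash
ls; mkdir -p pics
python3 - <<'E'
from bench import r
import cv2
print(r.get_obs())
for n in ("scene","top"):
    f=r.grab_frame(n); cv2.imwrite(f"pics/{n}0.png",f["pixels"][:,:,::-1]); print(n,f["camera_matrix"],f["rvec"],f["tvec"])
E
```

```text
pics
{'clock': 0.0, 'joints': array([-1.37310352,  0.47780639,  0.02233091,  1.55643917, -0.01148941,
        1.10926858, -0.08308691]), 'qvel': array([ 6.49770620e-05,  1.13117598e-03,  3.87109154e-04, -9.89014836e-04,
        5.31482438e-04, -1.44924669e-03, -8.51820644e-04]), 'tau': array([ 2.14898392e-05, -5.96457589e+01,  1.60799168e+00, -2.81193101e+01,
        1.23925443e-02,  9.61483049e-03,  1.19508738e-05]), 'tcp_pos': array([0.20304135, 0.64311539, 0.22042651]), 'orientation': array([-4.78374558e-01, -3.10481951e+00,  2.80886807e-03]), 'contact_force': array([ 0.14998199, -0.20601209,  0.58854464]), 'moment': array([-0.03434639,  0.00768494,  0.025099  ]), 'grip_width': 0.08515594765792467}
scene [[395.13339876   0.         279.23888894]
 [  0.         395.13339876 210.32001567]
 [  0.           0.           1.        ]] [ 2.34351757 -0.66801977  0.23791794] [-0.40179996  0.26131205  0.86563081]
top [[484.42642414   0.         278.36283418]
 [  0.         484.42642414 206.77773655]
 [  0.           0.           1.        ]] [ 2.17780007 -2.12754891  0.09572239] [0.02574052 0.48749923 1.30989553]
```

View pics/scene0.png

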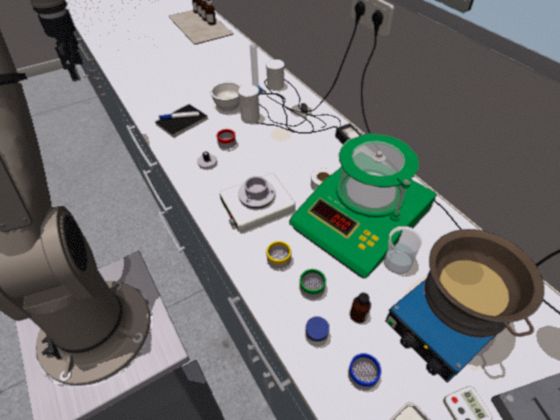

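View pics/top0.png

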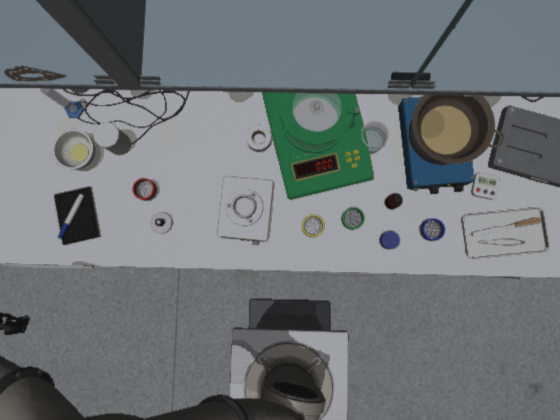

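The scene view shows red (226,137), lid (207,160), shaker pan (257,187), yellow (279,252), green (313,282), jar (317,328), blue (365,370). The top view shows red (145,189), lid (161,222), pan (245,207), yellow (313,226), green (352,218), blue (432,230).

```bash
cat > h.py <<'E'
import cv2, numpy as np
from scipy.spatial.transform import Rotation as R
from bench import r
def ray(f,uv,fish=False):
    K=f["camera_matrix"]; M=R.from_rotvec(f["rvec"]).as_matrix(); t=np.array(f["tvec"])
    x=(uv[0]-K[0,2])/K[0,0]; y=(uv[1]-K[1,2])/K[1,1]
    if fish:
        th=np.hypot(x,y); s=np.sin(th)/max(th,1e-9); d=np.array([x*s,y*s,np.cos(th)])
    else: d=np.array([x,y,1.])
    d=M.T@d; return -M.T@t, d/np.linalg.norm(d)
def onplane(f,uv,z,fish=False):
    o,d=ray(f,uv,fish); return o+d*(z-o[2])/d[2]
def tri(a,b):
    A=np.zeros((3,3));B=np.zeros(3);P=[]
    for o,d in (a,b):
        Q=np.eye(3)-np.outer(d,d);A+=Q;B+=Q@o
    p=np.linalg.solve(A,B)
    return p,[np.linalg.norm((np.eye(3)-np.outer(d,d))@(p-o)) for o,d in (a,b)]
HUE={"red":((0,8),(172,180)),"yellow":((22,36),),"green":((50,85),),"blue":((108,130),)}
def mask(px,c,s=90,v=40):
    h=cv2.cvtColor(np.ascontiguousarray(px),cv2.COLOR_RGB2HSV); m=np.zeros(px.shape[:2],np.uint8)
    for a,b in HUE[c]: m|=cv2.inRange(h,(a,s,v),(b,255,255))
    return m
def blobs(m,amin=40):
    cs,_=cv2.findContours(m,cv2.RETR_EXTERNAL,cv2.CHAIN_APPROX_NONE); out=[]
    for c in cs:
        if len(c)>=8:
            hull=cv2.convexHull(c)
            if cv2.contourArea(hull)>amin:
                e=cv2.fitEllipse(c); out.append((e,cv2.contourArea(hull)))
    return out
E
python3 - <<'E'
from h import *
f={n:r.grab_frame(n) for n in("scene","top")}
for c in HUE:
    for n in f:
        for e,a in blobs(mask(f[n]["pixels"],c),100):
            print(c,n,np.round(e[0],1),np.round(e[1],1),a,np.round(onplane(f[n],e[0],.038),4))
for n,uv in (("scene",(257,186)),("top",(245,207))): print("pan",onplane(f[n],uv,.086))
for n,uv in (("scene",(207,156)),("top",(160,222))): print("knob",onplane(f[n],uv,.038))
g=np.hstack([cv2.resize(f["top"]["pixels"][160:260,120:270],None,fx=4,fy=4,interpolation=2)])
h=cv2.resize(f["scene"]["pixels"][120:240,180:310],None,fx=4,fy=4,interpolation=2)
cv2.imwrite("pics/c1.png",g[:,:,::-1]);
E
```

```text
red scene [360.8 304.8] [11.3 15.6] 140.0 [ 0.5125 -0.2722  0.038 ]
red scene [340.  221.5] [11.2 22.7] 205.0 [ 0.6171 -0.0613  0.038 ]
red scene [225.6 136.1] [14.5 18.2] 211.0 [0.5251 0.4084 0.038 ]
red top [143.5 188.6] [20.9 21.8] 367.0 [0.5281 0.4116 0.038 ]
red top [323.8 164.4] [10.2 20.4] 165.0 [ 0.606  -0.0856  0.038 ]
yellow scene [278.3 251.8] [22.  24.2] 427.5 [ 0.4338 -0.0581  0.038 ]
yellow scene [331.3 211.9] [25.4 63.1] 584.5 [ 0.6178 -0.0232  0.038 ]
yellow top [312.6 225.5] [20.9 21.4] 358.0 [ 0.4364 -0.0576  0.038 ]
yellow top [314. 167.] [18.3 53.7] 708.5 [ 0.5982 -0.0588  0.038 ]
green scene [312.3 281.2] [24.1 25.2] 490.0 [ 0.4567 -0.1682  0.038 ]
green scene [364.  202.1] [108.6 146.9] 12724.0 [ 0.7123 -0.0416  0.038 ]
green top [352.8 217.8] [20.4 21.2] 344.5 [ 0.4598 -0.1666  0.038 ]
green top [317.4 142.3] [ 98.7 120.6] 8887.0 [ 0.668  -0.0671  0.038 ]
blue scene [364.8 369.6] [29.8 33.3] 794.0 [ 0.4307 -0.384   0.038 ]
blue scene [316.8 328.6] [21.8 23.2] 407.0 [ 0.4002 -0.2664  0.038 ]
blue top [389.6 239.7] [16.4 17.5] 232.0 [ 0.4027 -0.2663  0.038 ]
blue top [432.9 229.1] [21.  22.8] 384.0 [ 0.434  -0.3828  0.038 ]
pan [0.4787012  0.12029807 0.086     ]
pan [0.47767975 0.12386865 0.086     ]
knob [0.43527124 0.35283215 0.038     ]
knob [0.43639083 0.36069019 0.038     ]
```

View pics/c1.png

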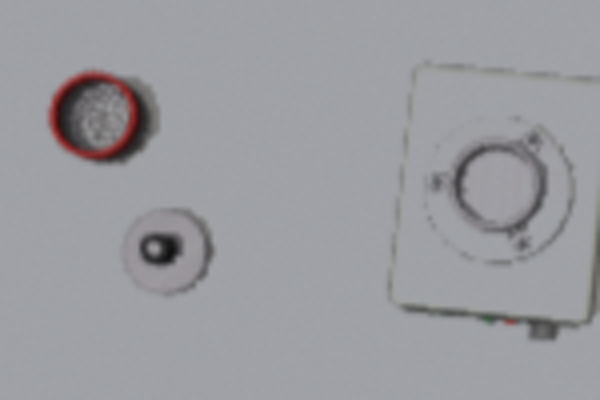

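The crop (4x of top) shows the red sieve rim at (95,115), the lid with its knob at (165,250), and the pan rim at (500,186), i.e. full-frame (245,206.5). That agrees with the masks. I'll move towards the pan and square the tool to the world axes.

Request:
send_rows(deltas=[[0.9,-0.2,-0.2,0,0,0,-0.03],[0.9,-0.4,-0.4,0,0,0,-0.06],[0.9,-0.6,-0.6,0,0,0,-0.097],[0.9,-0.8,-0.8,0,0,0,-0.097],[0.9,-0.93,-0.92,0,0,0,-0.097],[0.9,-0.93,-0.92,0,0,0,-0.097],[0.9,-0.93,-0.92,0,0,0,-0.097]])

```text
clock: 0.78
tcp_pos: [0.2962, 0.4684, 0.2217]
orientation: [0.008, 3.141, -0.0]
contact_force: [-0.4, 1.3, 0.6]
grip_width: 0.0765
```

Request:
send_rows(deltas=[[0.9,-0.25,-0.25,0,0,0,0],[0.9,-0.5,-0.5,0,0,0,0],[0.9,-0.75,-0.75,0,0,0,0],[0.9,-1,-1,0,0,0,0],[0.9,-1,-1,0,0,0,0]])

```text
clock: 1.2
tcp_pos: [0.4423, 0.3231, 0.2215]
orientation: [-0.003, 3.142, 0.001]
contact_force: [0.3, 0.4, -0.7]
grip_width: 0.0774
```

Request:
send_rows(deltas=[[0.9,-0.05,-0.25,0,0,0,0],[0.9,-0.1,-0.5,0,0,0,0],[0.9,-0.15,-0.75,0,0,0,0],[0.9,-0.21,-1,0,0,0,0],[0.9,-0.21,-1,0,0,0,0],[0.9,-0.21,-1,0,0,0,0],[0.9,-0.21,-1,0,0,0,0]])

```text
clock: 1.78
tcp_pos: [0.4732, 0.1745, 0.2214]
orientation: [-0.001, 3.141, 0.001]
contact_force: [-0.2, 0.4, 0.2]
grip_width: 0.077
```

Run:
```python
from h import *
f=r.grab_frame("wrist"); cv2.imwrite("pics/w1.png",f["pixels"][:,:,::-1]); o=r.get_obs()
print(o["tcp_pos"],o["orientation"],o["joints"]); print(ray(f,(280,210),True)[0], f["camera_matrix"])
```

```text
[0.47297025 0.17495584 0.22137567] [-3.29631492e-03  3.14155367e+00  1.16468433e-03] [-0.6357987   0.19368432  0.18120318  1.96716266 -0.0424494   0.98389501
  1.13848779]
[0.39199883 0.17420314 0.37358881] [[325.1922621    0.         271.18383746]
 [  0.         325.1922621  205.27021743]
 [  0.           0.           1.        ]]
```

View pics/w1.png

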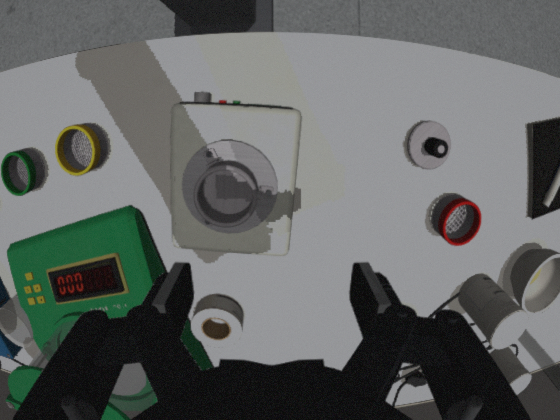

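The wrist view shows the pan rim centred near (228,192), yellow (79,149), green (18,172), red (460,220), the lid knob (434,147) and the gripper fingers at the bottom.

Run:
```python
from h import *
f=r.grab_frame("wrist"); px=f["pixels"]
for c in ("red","yellow"):
    for e,a in blobs(mask(px,c),900): print(c,np.round(e[0],1),np.round(e[1],1),onplane(f,e[0],.039,True).round(4))
print("pan",onplane(f,(228,192),.086,True)); print("knobtop",onplane(f,(437,148),.04,True)); print("liddisc",onplane(f,(429,145),.014,True))
cv2.imwrite("pics/c2.png",np.hstack([cv2.resize(px[140:240,175:285],(440,400),interpolation=2),cv2.resize(px[110:180,400:460],(342,400),interpolation=2)])[:,:,::-1])
```

```text
red [459.1 221.9] [40.6 46.9] [0.5255 0.4108 0.039 ]
yellow [ 86.2 279.7] [40.5 94.9] [ 0.6119 -0.0766  0.039 ]
yellow [ 76.3 149.3] [43.2 50.2] [ 0.4356 -0.0532  0.039 ]
pan [0.47552022 0.13534456 0.086     ]
knobtop [0.43522602 0.36228889 0.04      ]
liddisc [0.43562672 0.36511413 0.014     ]
```

View pics/c2.png

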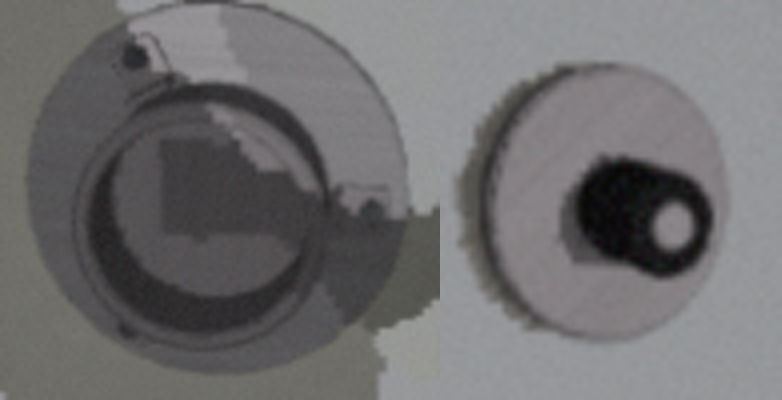

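Request:
send_rows(deltas=[[0.9,-0.1,-0.15,0,0,0,0],[0.9,-0.2,-0.3,0,0,0,0],[0.9,-0.2,-0.3,0,0,0,0],[0.9,-0.2,-0.3,0,0,0,0],[0.9,-0.2,-0.3,0,0,0,0]])

```text
clock: 2.3
tcp_pos: [0.5027, 0.1293, 0.2212]
orientation: [0.002, -3.141, -0.001]
contact_force: [0.5, 0.4, -0.5]
grip_width: 0.0771
```

Run:
```python
from h import *
f=r.grab_frame("wrist"); px=f["pixels"]; cv2.imwrite("pics/w2full.png",px[:,:,::-1])
np.savez("w2.npz",**f)
for c in ("red","yellow"):
    for e,a in blobs(mask(px,c),900): print(c,np.round(e[0],1),np.round(e[1],1),onplane(f,e[0],.039,True).round(4))
print(r.get_obs()["tcp_pos"],ray(f,(271,205),True))
t=r.grab_frame("top"); print("top cam",ray(t,(0,0))[0])
c=px[120:240,215:345]; cv2.imwrite("pics/c3.png",cv2.resize(c,None,fx=5,fy=5,interpolation=2)[:,:,::-1])
```

```text
red [490.4 199.8] [38.  46.1] [0.5259 0.41   0.039 ]
yellow [113.5 260.8] [ 44.3 106.3] [ 0.6085 -0.0704  0.039 ]
yellow [106.  121.8] [48.1 52.7] [ 0.4363 -0.0539  0.039 ]
[0.50252919 0.12952458 0.22121502] (array([0.42164971, 0.12912136, 0.373378  ]), array([ 0.31704538,  0.00135282, -0.94840941]))
top cam [0.33767805 0.00446921 1.3565021 ]
```

View pics/c3.png

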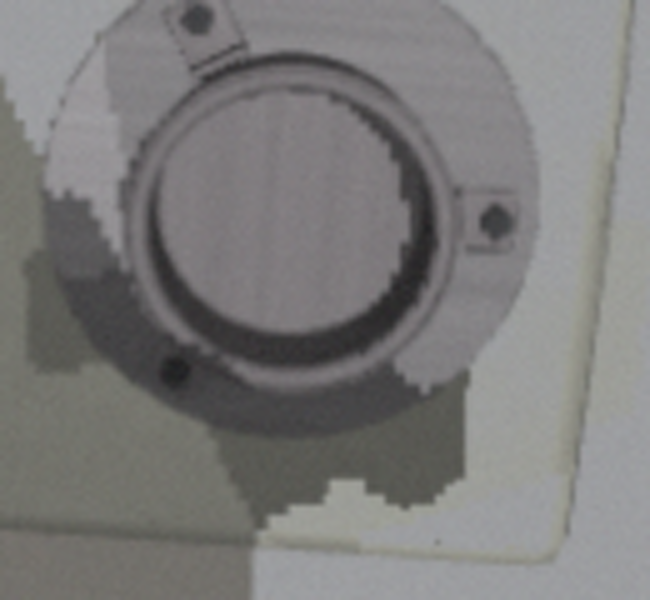

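The rim outer edge in this crop spans 132..458 by 62..392, so the centre is at pixel (274,165.4). I'll continue to blue.

Request:
send_rows(deltas=[[0.9,0.15,-0.15,0,0,0,0],[0.9,0.25,-0.35,0,0,0,0],[0.9,0.3,-0.6,0,0,0,0],[0.9,0.3,-0.8,0,0,0,0],[0.9,0.3,-1,0,0,0,0],[0.9,0.3,-1,0,0,0,0]])

```text
clock: 2.9
tcp_pos: [0.4573, -0.0272, 0.2217]
orientation: [0.011, 3.141, -0.002]
contact_force: [-0.1, -0.3, -1.1]
grip_width: 0.0771
```

Request:
send_rows(deltas=[[0.9,0,-0.25,0,0,0,0],[0.9,0,-0.5,0,0,0,0],[0.9,0.0,-0.75,0,0,0,0],[0.9,0,-1,0,0,0,0],[0.9,0,-1,0,0,0,0]])

```text
clock: 3.32
tcp_pos: [0.4573, -0.1786, 0.222]
orientation: [0.013, 3.14, -0.005]
contact_force: [-0.3, -0.5, 0.5]
grip_width: 0.0767
```

Request:
send_rows(deltas=[[0.9,0,-0.25,0,0,0,0],[0.9,0,-0.5,0,0,0,0],[0.9,0.0,-0.75,0,0,0,0],[0.9,0,-1,0,0,0,0],[0.9,0,-1.0,0,0,0,0],[0.9,0,-1.0,0,0,0,0],[0.9,0,-1.0,0,0,0,0]])

```text
clock: 3.9
tcp_pos: [0.4583, -0.3206, 0.221]
orientation: [0.001, -3.141, -0.002]
contact_force: [-0.1, -0.1, 0.4]
grip_width: 0.0771
```

```bash
cat >> h.py <<'E'
def find(name,cols,amin=700,z=.039,show=True):
    f=r.grab_frame(name); out=[]
    for c in cols:
        for e,a in blobs(mask(f["pixels"],c),amin if name=="wrist" else 100):
            p=onplane(f,e[0],z,name=="wrist"); out.append((c,p)); 
            if show: print(name,c,np.round(e[0],1),np.round(e[1],1),p.round(4))
    return f,out
E
python3 - <<'E'
from h import *
o=r.get_obs();print(o["tcp_pos"],o["orientation"],o["joints"])
find("wrist",("blue","green","yellow"))
w=dict(np.load("w2.npz"))
print("pan wrist",onplane(w,(274,165.4),.086,True),"deck u",onplane(w,(273.4,159),.056,True))
t=r.grab_frame("top"); print("pan top",onplane(t,(245,206.5),.086),"deck",onplane(t,(245,207.1),.056))
E
```

```text
[ 0.45832282 -0.32057285  0.22095389] [ 6.69228162e-04 -3.14110362e+00 -1.99461166e-03] [ 0.08038814  0.31113897  0.52071678  1.86306204 -0.1812049   1.01502834
  2.24789445]
wrist blue [212.9 154.6] [55.4 56.8] [ 0.4333 -0.3812  0.039 ]
wrist blue [324.3 125.2] [44.9 46.2] [ 0.4023 -0.2654  0.039 ]
wrist green [529.2 387.1] [41.8 45.4] [0.9263 0.2692 0.039 ]
wrist green [409.5 390.2] [40.9 49.8] [ 0.8224 -0.0831  0.039 ]
wrist green [460.7 280.6] [123.  154.9] [ 0.5986 -0.0586  0.039 ]
wrist green [407.  179.4] [48.3 51.9] [ 0.4585 -0.1674  0.039 ]
wrist yellow [555.5 300.1] [ 86.1 252.1] [0.6697 0.1943 0.039 ]
wrist yellow [484.6 163.2] [40.6 47.9] [ 0.4349 -0.0597  0.039 ]
pan wrist [0.48014914 0.13215557 0.086     ] deck u [0.47977742 0.13185201 0.056     ]
pan top [0.47900948 0.12391161 0.086     ] deck [0.48071339 0.1266792  0.056     ]
```

Request:
send_rows(deltas=[[0.9,0.08,-0.2,0,0,0,0],[0.9,0.17,-0.41,0.1,0,0,0],[0.9,0.17,-0.41,0.35,0,0,0],[0.9,0.17,-0.41,0.6,0,0,0],[0.9,0.17,-0.41,0.8,0,0,0],[0.9,0.17,-0.41,0.9,0,0,0],[0.9,0.17,-0.41,0.9,0,0,0],[0.9,0.17,-0.41,0.9,0,0,0]])

```text
clock: 4.67
tcp_pos: [0.4325, -0.3823, 0.0861]
orientation: [0.001, -3.141, -0.002]
contact_force: [-0.4, -0.4, -0.3]
grip_width: 0.077
```

Run:
```python
from h import *
o=r.get_obs();print(o["tcp_pos"],o["orientation"])
f,_=find("wrist",("blue",)); cv2.imwrite("pics/w3.png",f["pixels"][:,:,::-1])
```

```text
[ 0.43251991 -0.38229686  0.08614113] [ 1.34827364e-03 -3.14055794e+00 -2.12525332e-03]
wrist blue [271.3 224.4] [88.  89.3] [ 0.4316 -0.382   0.039 ]
wrist blue [439.9 183.5] [58.2 70.9] [ 0.4022 -0.2646  0.039 ]
```

View pics/w3.png

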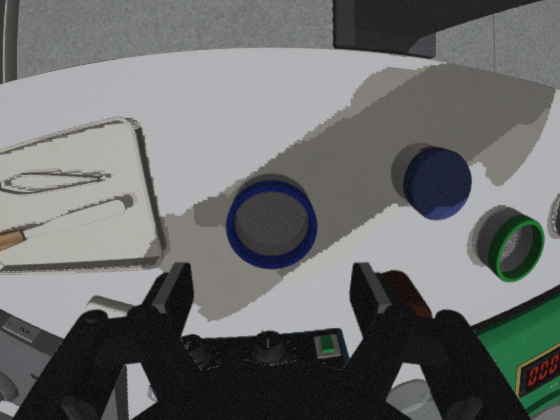

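The blue rim at (271,224) sits midway between the fingers, so it is well aligned. I'll descend and grip.

Request:
send_rows(deltas=[[0.9,0,0,0.15,0,0,0],[0.9,0,0,0.3,0,0,0],[0.9,0,0,0.4,0,0,0],[0.9,0,0,0.43,0,0,0],[0.9,0,0,0.43,0,0,0],[0.9,0,0,0.43,0,0,0],[0.3,0,0,0.43,0,0,0],[0.3,0,0,0.43,0,0,0],[0.3,0,0,0.43,0,0,0],[0.3,0,0,0.43,0,0,0],[0.3,0,0,0.43,0,0,0],[0.3,0,0,0.43,0,0,0]], squeeze=40)

```text
clock: 5.72
tcp_pos: [0.4331, -0.3845, 0.0243]
orientation: [0.002, 3.139, -0.001]
contact_force: [-2.2, 2.8, 12.5]
grip_width: 0.0568
```

Request:
send_rows(deltas=[[0.3,0,0,-0.1,0,0,0],[0.3,0,0,-0.3,0,0,0],[0.3,0,0,-0.5,0,0,0],[0.3,0,0,-0.7,0,0,0],[0.3,0,0,-0.9,0,0,0],[0.3,0,0,-1,0,0,0],[0.3,0,0,-1,0,0,0],[0.3,0,0,-1,0,0,0]])

```text
clock: 6.38
tcp_pos: [0.4326, -0.3841, 0.1732]
orientation: [0.002, 3.139, -0.002]
contact_force: [-0.4, 0.1, -2.9]
grip_width: 0.0568
```

Run:
```python
from h import *
o=r.get_obs();p=o["tcp_pos"];print(p,o["orientation"])
print("expect rim z",p[2]-.022+.042)
a={}
for n in("wrist","top","scene"):
    f,out=find(n,("blue",),z=p[2]+.018)
    if n=="wrist": cv2.imwrite("pics/w4.png",f["pixels"][:,:,::-1])
```

```text
[ 0.43262608 -0.38414242  0.17323029] [ 1.62089897e-03  3.13891106e+00 -1.67354537e-03]
expect rim z 0.19323029049656446
wrist blue [271.2 267.7] [115.1 120.1] [ 0.4275 -0.384   0.1912]
wrist blue [397.6 158.7] [48.2 51.8] [ 0.3749 -0.3285  0.1912]
top blue [389.5 239.5] [16.  17.4] [ 0.3956 -0.2346  0.1912]
scene blue [376.1 339.2] [29.4 35.1] [ 0.4236 -0.3849  0.1912]
scene blue [316.8 328.5] [21.  23.4] [ 0.3518 -0.3186  0.1912]
```

View pics/w4.png

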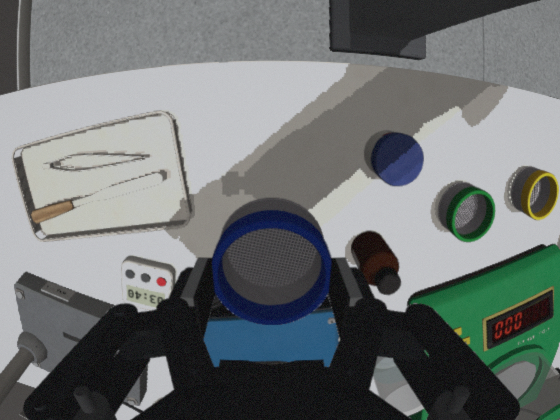

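The view shows the blue sieve held level between the fingers, rim centre near (271,268). I'll check the held height by triangulating.

Run:
```python
from h import *
w=r.grab_frame("wrist"); s=r.grab_frame("scene")
print(tri(ray(w,(271.2,267.7),True),ray(s,(376.1,339.2))), ray(s,(0,0))[0], ray(s,(376,339))[1])
print(onplane(w,(271.2,267.7),.181,True),onplane(s,(376.1,339.2),.181), r.get_obs()["contact_force"])
```

```text
(array([ 0.42626324, -0.38343949,  0.18732724]), [np.float64(0.0009609918438406039), np.float64(0.0009609918438406112)]) [ 0.15333474 -0.53277926  0.81956   ] [ 0.38633647  0.21178911 -0.89771349]
[ 0.43082444 -0.38299243  0.181     ] [ 0.4280564  -0.38248181  0.181     ] [ 0.19677336 -0.12269581  0.24931362]
```

Request:
send_rows(deltas=[[0.3,0,0.1,-0.15,0,0,0],[0.3,-0.05,0.25,-0.3,0,0,0],[0.3,-0.1,0.45,-0.33,0,0,0],[0.3,-0.15,0.65,-0.33,0,0,0],[0.3,-0.15,0.85,-0.33,0,0,0],[0.3,-0.15,1,-0.33,0,0,0]])

```text
clock: 7.13
tcp_pos: [0.4548, -0.2311, 0.2206]
orientation: [0.001, -3.14, -0.002]
contact_force: [0.6, 0.0, -1.4]
grip_width: 0.0566
```

Request:
send_rows(deltas=[[0.3,0,0.2,0,0,0,0],[0.3,0,0.4,0,0,0,0],[0.3,0,0.6,0,0,0,0],[0.3,0,0.8,0,0,0,0],[0.3,0,1,0,0,0,0]])

```text
clock: 7.55
tcp_pos: [0.4542, -0.0826, 0.2208]
orientation: [-0.002, -3.14, 0.0]
contact_force: [-0.1, -0.2, -0.9]
grip_width: 0.0568
```

Request:
send_rows(deltas=[[0.3,0,0.2,0,0,0,0],[0.3,-0.05,0.4,0,0,0,0],[0.3,-0.1,0.6,0,0,0,0],[0.3,-0.15,0.8,0,0,0,0],[0.3,-0.15,1,0,0,0,0],[0.3,-0.15,1,0,0,0,0]])

```text
clock: 8.05
tcp_pos: [0.4774, 0.0727, 0.2206]
orientation: [0.011, -3.14, -0.003]
contact_force: [-0.4, -0.5, -1.9]
grip_width: 0.0567
```

Request:
send_rows(deltas=[[0.3,0,0.2,0.1,0,0,0],[0.3,0,0.35,0.2,0,0,0],[0.3,0,0.42,0.4,0,0,0],[0.3,0,0.42,0.55,0,0,0],[0.3,0,0.42,0.6,0,0,0],[0.3,0,0.42,0.6,0,0,0],[0.3,0,0.42,0.6,0,0,0]])

```text
clock: 8.63
tcp_pos: [0.4778, 0.1282, 0.1315]
orientation: [-0.004, -3.141, 0.001]
contact_force: [-0.3, -0.8, -0.7]
grip_width: 0.0569
```

Run:
```python
from h import *
o=r.get_obs();p=o["tcp_pos"];print(p,o["orientation"])
F={}
for n in("wrist","top","scene"):
    F[n],out=find(n,("blue",),z=p[2]+.018)
c=[cv2.resize(F["wrist"]["pixels"][150:380,150:400],(500,460)), cv2.resize(F["scene"]["pixels"][130:245,200:325],(500,460),interpolation=2)]
cv2.imwrite("pics/c5.png",np.hstack(c)[:,200:,::-1])
```

```text
[0.47775564 0.12824316 0.13151904] [-3.71674288e-03 -3.14091995e+00  1.11221213e-03]
wrist blue [271.2 267.2] [114.5 119.8] [0.4725 0.1284 0.1495]
top blue [389.6 239.8] [16.1 17.6] [ 0.397  -0.2434  0.1495]
scene blue [316.9 328.5] [21.9 23.2] [ 0.3651 -0.3044  0.1495]
scene blue [253.4 168.8] [17.1 21. ] [0.4725 0.1206 0.1495]
```

View pics/c5.png

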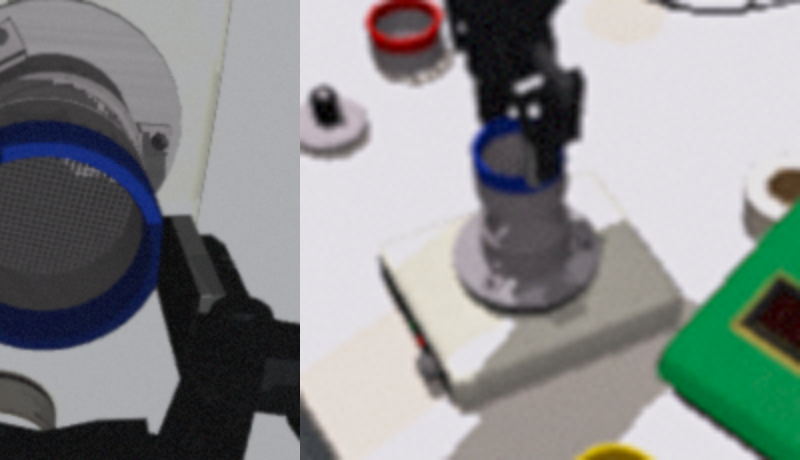

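Run:
```python
from h import *
f=r.grab_frame("wrist"); c=f["pixels"][135:275,190:350]
cv2.imwrite("pics/c6.png",cv2.resize(c,None,fx=4,fy=4,interpolation=2)[:,:,::-1])
for u in (200,210,220,230,310,320,330,340): print(u,onplane(f,(u,195),.056,True)[:2].round(4),onplane(f,(u,195),.086,True)[:2].round(4))
```

```text
200 [0.4665 0.076 ] [0.4574 0.083 ]
210 [0.4665 0.0837] [0.4574 0.0896]
220 [0.4666 0.0913] [0.4575 0.0962]
230 [0.4666 0.0987] [0.4575 0.1027]
310 [0.4667 0.1578] [0.4576 0.154 ]
320 [0.4667 0.1653] [0.4576 0.1605]
330 [0.4667 0.1729] [0.4576 0.1671]
340 [0.4667 0.1805] [0.4576 0.1737]
```

View pics/c6.png

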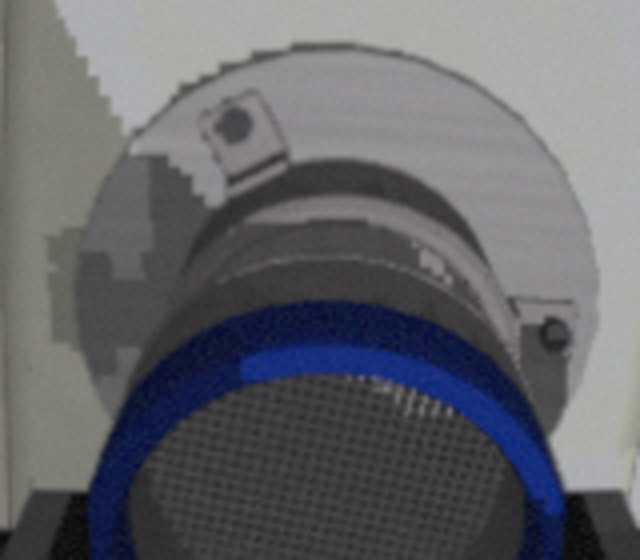

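Deck edges at 75 and 600 in the crop and the pan arc at about 345 put the pan axis about 3 mm to +y of the held sieve. I'll correct that and lower slowly.

Request:
send_rows(deltas=[[0.3,-0.015,0.022,0,0,0,0],[0.3,-0.015,0.022,0.04,0,0,0],[0.3,-0.015,0.022,0.08,0,0,0],[0.3,-0.015,0.022,0.11,0,0,0],[0.3,-0.015,0.022,0.14,0,0,0],[0.3,-0.015,0.022,0.16,0,0,0],[0.3,-0.015,0.022,0.18,0,0,0],[0.3,-0.015,0.022,0.19,0,0,0],[0.3,-0.015,0.022,0.2,0,0,0],[0.3,-0.015,0.022,0.2,0,0,0],[0.3,-0.015,0.022,0.2,0,0,0]])

```text
clock: 9.75
tcp_pos: [0.4798, 0.1321, 0.1024]
orientation: [-0.002, -3.141, -0.0]
contact_force: [-4.4, -2.1, 12.2]
grip_width: 0.0565
```

It seated at the predicted height (TCP 0.1024). I'll release and rise.

Request:
send_rows(deltas=[[0.9,0,0,-0.015,0,0,0],[0.9,0,0,-0.015,0,0,0],[0.9,0,0,-0.015,0,0,0],[0.9,0,0,-0.015,0,0,0],[0.9,0,0,-0.1,0,0,0],[0.9,0,0,-0.3,0,0,0],[0.9,0,0,-0.5,0,0,0],[0.9,0,0,-0.7,0,0,0],[0.9,0,0,-0.8,0,0,0],[0.9,0,0,-0.8,0,0,0],[0.9,0,0,-0.8,0,0,0]])

```text
clock: 10.67
tcp_pos: [0.4802, 0.1326, 0.2218]
orientation: [0.001, 3.14, 0.001]
contact_force: [-0.7, 0.5, -0.4]
grip_width: 0.0769
```

Run:
```python
from h import *
o=r.get_obs();p=o["tcp_pos"];print(p,o["orientation"])
F={}
for n in("wrist","top","scene"):
    F[n],out=find(n,("blue","yellow"),z=.117)
for n in("wrist","top","scene"):
    F[n],out=find(n,("yellow",),z=.039)
```

```text
[0.48023554 0.13264111 0.22183857] [1.41255669e-03 3.14009847e+00 1.46588712e-03]
wrist blue [270.3 197.8] [71.1 71.3] [0.479  0.1323 0.117 ]
wrist yellow [112.1 274.9] [37.5 98.2] [ 0.5592 -0.0265  0.117 ]
wrist yellow [105.5 141.3] [48.  51.8] [ 0.4272 -0.01    0.117 ]
top blue [389.6 239.8] [16.1 17.6] [ 0.3986 -0.25    0.117 ]
top yellow [312.5 225.5] [20.9 21.5] [ 0.4304 -0.0537  0.117 ]
top yellow [311.6 167.1] [18.6 46.7] [ 0.5822 -0.0488  0.117 ]
scene blue [316.9 328.5] [21.7 23.2] [ 0.3753 -0.2933  0.117 ]
scene blue [254.5 176.3] [18.4 22. ] [0.4767 0.1264 0.117 ]
scene yellow [278.1 251.7] [22.2 24.6] [ 0.4052 -0.1056  0.117 ]
scene yellow [329.3 208.5] [28.2 68.5] [ 0.5731 -0.0639  0.117 ]
wrist yellow [107.  280.3] [ 40.1 107.7] [ 0.6137 -0.0847  0.039 ]
wrist yellow [105.8 143.1] [48.1 52.1] [ 0.4357 -0.0533  0.039 ]
top yellow [312.5 225.5] [20.9 21.5] [ 0.4363 -0.0574  0.039 ]
top yellow [320.1 177.9] [28.3 59.7] [ 0.568 -0.076  0.039]
top yellow [342.4 169.7] [14.1 14.7] [ 0.5921 -0.1369  0.039 ]
scene yellow [278.  251.6] [22.1 24.6] [ 0.4332 -0.058   0.039 ]
scene yellow [329. 208.] [28.5 70. ] [ 0.6202 -0.0097  0.039 ]
```

Request:
send_rows(deltas=[[0.9,0.1,-0.25,0,0,0,0],[0.9,0.2,-0.5,0,0,0,0],[0.9,0.25,-0.75,0,0,0,0],[0.9,0.3,-1,0,0,0,0],[0.9,0.3,-1,0,0,0,0]])

```text
clock: 11.38
tcp_pos: [0.4323, -0.0246, 0.2209]
orientation: [-0.017, -3.14, 0.003]
contact_force: [-0.1, 0.5, 0.8]
grip_width: 0.0766
```

Request:
send_rows(deltas=[[0.9,0,-0.2,0.1,0,0,0],[0.9,0,-0.26,0.3,0,0,0],[0.9,0,-0.26,0.5,0,0,0],[0.9,0,-0.26,0.7,0,0,0],[0.9,0,-0.26,0.85,0,0,0],[0.9,0,-0.26,0.9,0,0,0],[0.9,0,-0.26,0.9,0,0,0],[0.9,0,-0.26,0.9,0,0,0]])

```text
clock: 12.05
tcp_pos: [0.4349, -0.0566, 0.0867]
orientation: [-0.002, -3.141, 0.0]
contact_force: [0.0, 0.4, 0.1]
grip_width: 0.0768
```

Run:
```python
from h import *
o=r.get_obs();p=o["tcp_pos"];print(p,o["orientation"],o["joints"])
find("wrist",("yellow",))
```

```text
[ 0.43492854 -0.05659774  0.08667547] [-1.89340629e-03 -3.14116277e+00  3.36800069e-04] [-0.32375258  0.30536288  0.36354562  2.23948495 -0.1836043   0.62403663
  1.7435364 ]
wrist yellow [271.8 223.6] [86.7 88.6] [ 0.4336 -0.056   0.039 ]
```

Request:
send_rows(deltas=[[0.9,0,0,0.15,0,0,0],[0.9,0,0,0.3,0,0,0],[0.9,0,0,0.4,0,0,0],[0.9,0,0,0.43,0,0,0],[0.9,0,0,0.43,0,0,0],[0.9,0,0,0.43,0,0,0],[0.3,0,0,0.43,0,0,0],[0.3,0,0,0.43,0,0,0],[0.3,0,0,0.43,0,0,0],[0.3,0,0,0.43,0,0,0],[0.3,0,0,0.43,0,0,0],[0.3,0,0,0.43,0,0,0]])

```text
clock: 13.1
tcp_pos: [0.4359, -0.0565, 0.0239]
orientation: [0.002, 3.139, 0.002]
contact_force: [-4.2, 1.5, 18.2]
grip_width: 0.0574
```

Request:
send_rows(deltas=[[0.3,0,0,-0.1,0,0,0],[0.3,0,0,-0.3,0,0,0],[0.3,0,0,-0.5,0,0,0],[0.3,0,0,-0.7,0,0,0],[0.3,0,0,-0.9,0,0,0],[0.3,0,0,-1,0,0,0],[0.3,0,0,-1,0,0,0],[0.3,0,0,-1,0,0,0]])

```text
clock: 13.77
tcp_pos: [0.4352, -0.0563, 0.1729]
orientation: [0.001, 3.139, 0.002]
contact_force: [-0.6, -0.2, -0.3]
grip_width: 0.0574
```

Run:
```python
from h import *
o=r.get_obs();p=o["tcp_pos"];print(p,o["orientation"],o["joints"])
find("wrist",("yellow",),z=p[2]+.018); find("scene",("yellow","blue"),z=p[2]+.018)
```

```text
[ 0.43522683 -0.05634034  0.17290529] [1.31181940e-03 3.13863945e+00 1.63508559e-03] [-0.39691382  0.14510358  0.42463059  2.1703472  -0.08175427  0.83760241
  1.64832985]
wrist yellow [269.7 285.1] [127.7 158.4] [ 0.4399 -0.0569  0.1909]
scene yellow [318.3 188. ] [ 41.3 111.5] [ 0.5444 -0.0511  0.1909]
scene blue [316.8 328.6] [21.7 23.3] [ 0.3519 -0.3185  0.1909]
scene blue [253.2 176.3] [17.3 18.3] [0.44   0.0586 0.1909]
```

Request:
send_rows(deltas=[[0.3,-0.05,0.1,-0.1,0,0,0],[0.3,-0.1,0.25,-0.18,0,0,0],[0.3,-0.2,0.45,-0.18,0,0,0],[0.3,-0.25,0.65,-0.18,0,0,0],[0.3,-0.3,0.85,-0.18,0,0,0],[0.3,-0.3,1,-0.18,0,0,0]])

```text
clock: 14.37
tcp_pos: [0.4801, 0.096, 0.1974]
orientation: [0.001, -3.14, 0.001]
contact_force: [-0.3, 0.1, -0.6]
grip_width: 0.057
```

Request:
send_rows(deltas=[[0.3,0,0.15,0,0,0,0],[0.3,0,0.25,0.05,0,0,0],[0.3,0,0.25,0.15,0,0,0],[0.3,0,0.25,0.23,0,0,0],[0.3,0,0.25,0.23,0,0,0],[0.3,0,0.25,0.23,0,0,0],[0.3,0,0.25,0.23,0,0,0]])

```text
clock: 14.95
tcp_pos: [0.4799, 0.1303, 0.1642]
orientation: [-0.003, -3.141, 0.001]
contact_force: [0.1, -0.2, -0.7]
grip_width: 0.057
```

Run:
```python
from h import *
o=r.get_obs();p=o["tcp_pos"];print(p,o["orientation"],o["joints"])
f,_=find("wrist",("yellow",),z=p[2]+.018); s,_=find("scene",("yellow","blue"),z=p[2]+.018)
c=[cv2.resize(f["pixels"][170:350,180:360],(400,400)), cv2.resize(s["pixels"][130:230,205:305],(400,400),interpolation=2)]
cv2.imwrite("pics/c7.png",np.hstack(c)[:,:,::-1])
```

```text
[0.47986157 0.13029782 0.16417157] [-3.24682359e-03 -3.14098023e+00  8.18576942e-04] [-0.63980527  0.2583266   0.29238817  2.04691359 -0.09780396  0.84999622
  1.27684973]
wrist yellow [150.6 259. ] [56.4 72.2] [0.4715 0.0714 0.1822]
wrist yellow [271.1 266.4] [114.  119.7] [0.4741 0.1304 0.1822]
scene yellow [327.2 204.5] [31.3 76.4] [ 0.5373 -0.0955  0.1822]
scene blue [316.8 328.5] [21.6 23.2] [ 0.3546 -0.3154  0.1822]
scene blue [254.6 176. ] [17.9 20.7] [0.4474 0.066  0.1822]
```

View pics/c7.png

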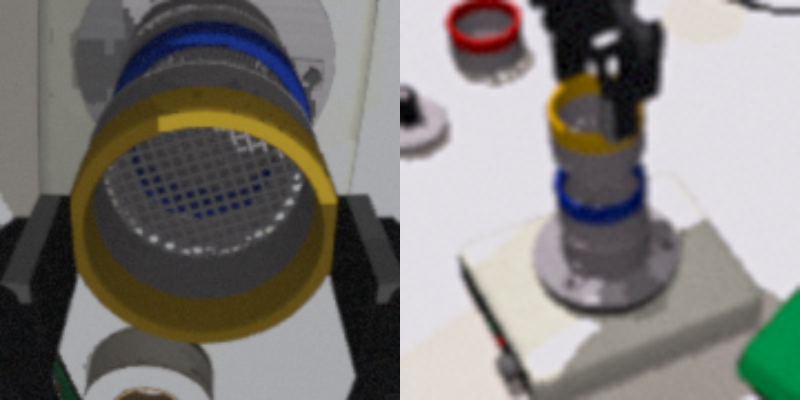

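Yellow is held level just above the seated blue sieve, nearly coaxial. I'll lower it.

Request:
send_rows(deltas=[[0.3,0,0.012,0,0,0,0],[0.3,0,0.012,0.04,0,0,0],[0.3,0,0.012,0.08,0,0,0],[0.3,0,0.012,0.11,0,0,0],[0.3,0,0.012,0.14,0,0,0],[0.3,0,0.012,0.16,0,0,0],[0.3,0,0.012,0.18,0,0,0],[0.3,0,0.012,0.19,0,0,0],[0.3,0,0.012,0.2,0,0,0],[0.3,0,0.012,0.2,0,0,0],[0.3,0,0.012,0.2,0,0,0]])

```text
clock: 15.97
tcp_pos: [0.48, 0.1327, 0.136]
orientation: [-0.002, -3.141, -0.001]
contact_force: [-7.1, -1.1, 18.9]
grip_width: 0.0569
```

Request:
send_rows(deltas=[[0.9,0,0,-0.015,0,0,0],[0.9,0,0,-0.015,0,0,0],[0.9,0,0,-0.015,0,0,0],[0.9,0,0,-0.015,0,0,0],[0.9,0,0,-0.1,0,0,0],[0.9,0,0,-0.3,0,0,0],[0.9,0,0,-0.5,0,0,0],[0.9,0,0,-0.7,0,0,0],[0.9,0,0,-0.8,0,0,0],[0.9,0,0,-0.8,0,0,0]])

```text
clock: 16.8
tcp_pos: [0.482, 0.1334, 0.2579]
orientation: [0.002, 3.136, 0.005]
contact_force: [0.7, -0.1, -0.3]
grip_width: 0.0768
```

Run:
```python
from h import *
o=r.get_obs();p=o["tcp_pos"];print(p,o["orientation"])
find("wrist",("yellow",),z=.151); find("wrist",("red",))
```

```text
[0.48204669 0.13339503 0.25791173] [1.93428640e-03 3.13566445e+00 4.76178993e-03]
wrist yellow [124.8 261.1] [39.9 97.7] [ 0.5457 -0.0084  0.151 ]
wrist yellow [270.  193.9] [69.6 70.2] [0.4786 0.133  0.151 ]
wrist red [471.6 206.1] [36.5 42.4] [0.5258 0.4104 0.039 ]
```

Request:
send_rows(deltas=[[0.9,-0.05,0.25,0,0,0,0],[0.9,-0.1,0.5,0,0,0,0],[0.9,-0.2,0.75,0,0,0,0],[0.9,-0.31,1,0,0,0,0],[0.9,-0.31,1,0,0,0,0]])

```text
clock: 17.32
tcp_pos: [0.526, 0.2914, 0.2514]
orientation: [0.013, -3.139, -0.002]
contact_force: [-0.2, 1.8, -0.1]
grip_width: 0.0771
```

Request:
send_rows(deltas=[[0.9,0,0.25,0,0,0,0],[0.9,0,0.5,0.2,0,0,0],[0.9,0,0.75,0.4,0,0,0],[0.9,0,0.85,0.6,0,0,0],[0.9,0,0.85,0.8,0,0,0],[0.9,0,0.85,0.9,0,0,0],[0.9,0,0.85,0.9,0,0,0],[0.9,0,0.85,0.9,0,0,0]])

```text
clock: 17.98
tcp_pos: [0.5257, 0.4088, 0.1172]
orientation: [-0.002, -3.139, 0.005]
contact_force: [-0.2, -0.2, 0.1]
grip_width: 0.0769
```

Run:
```python
from h import *
o=r.get_obs();p=o["tcp_pos"];print(p,o["orientation"])
find("wrist",("red",))
```

```text
[0.52574258 0.40875399 0.11723143] [-2.23124728e-03 -3.13865752e+00  5.12634275e-03]
wrist red [278.4 210.3] [78.2 79. ] [0.5258 0.4141 0.039 ]
```

Request:
send_rows(deltas=[[0.9,-0.005,0.032,0.15,0,0,0],[0.9,-0.005,0.032,0.35,0,0,0],[0.9,-0.005,0.032,0.5,0,0,0],[0.9,-0.005,0.032,0.6,0,0,0],[0.9,-0.005,0.032,0.635,0,0,0],[0.9,-0.005,0.032,0.635,0,0,0],[0.9,-0.005,0.032,0.635,0,0,0],[0.3,-0.005,0.032,0.635,0,0,0],[0.3,-0.005,0.032,0.635,0,0,0],[0.3,-0.005,0.032,0.635,0,0,0],[0.3,-0.005,0.032,0.635,0,0,0],[0.3,-0.005,0.032,0.635,0,0,0],[0.3,-0.005,0.032,0.635,0,0,0]])

```text
clock: 19.12
tcp_pos: [0.5275, 0.4154, 0.0246]
orientation: [0.001, 3.141, 0.001]
contact_force: [0.2, 0.5, 1.0]
grip_width: 0.0257
```

Request:
send_rows(deltas=[[0.3,0,0,-0.1,0,0,0],[0.3,0,0,-0.3,0,0,0],[0.3,0,0,-0.5,0,0,0],[0.3,0,0,-0.7,0,0,0],[0.3,0,0,-0.9,0,0,0],[0.3,0,0,-1,0,0,0],[0.3,0,0,-1,0,0,0],[0.3,0,0,-1,0,0,0]])

```text
clock: 19.78
tcp_pos: [0.5279, 0.4151, 0.176]
orientation: [0.002, 3.14, 0.003]
contact_force: [-0.4, 0.0, -1.1]
grip_width: 0.0255
```

Run:
```python
from h import *
o=r.get_obs();p=o["tcp_pos"];print(p,o["orientation"],o["joints"])
find("wrist",("red",),z=p[2]+.018); find("scene",("red",),z=p[2]+.018)
```

```text
[0.52785179 0.415141   0.17597687] [1.84411574e-03 3.13988320e+00 2.61669683e-03] [-0.9011592   0.51592571  0.20153935  1.62057486 -0.11668785  1.01448959
  0.90592818]
wrist red [251.7 185.5] [64.  64.7] [0.4828 0.4069 0.194 ]
scene red [361.3 303.8] [12.8 14.9] [ 0.4427 -0.3232  0.194 ]
scene red [340.  221.6] [11.4 22.4] [ 0.5244 -0.1557  0.194 ]
scene red [227.3 139.1] [14.4 18.3] [0.4491 0.2073 0.194 ]
```

The grip missed: the jaws closed to the commanded 0.3. I'll look at what happened.

Run:
```python
from h import *
f,_=find("wrist",("red",)); find("scene",("red",)); find("top",("red",))
cv2.imwrite("pics/w8.png",f["pixels"][:,:,::-1])
```

```text
wrist red [252.8 187.8] [64.6 65.1] [0.5248 0.3977 0.039 ]
scene red [361.3 304.9] [11.6 14.9] [ 0.5127 -0.2734  0.039 ]
scene red [340.  221.5] [11.4 23.2] [ 0.6164 -0.0621  0.039 ]
scene red [227.3 139.2] [14.4 18.4] [0.5222 0.3904 0.039 ]
top red [149.5 189.3] [20.8 21.7] [0.5261 0.3944 0.039 ]
top red [323.8 164.5] [10.2 20.5] [ 0.6058 -0.0857  0.039 ]
```

View pics/w8.png

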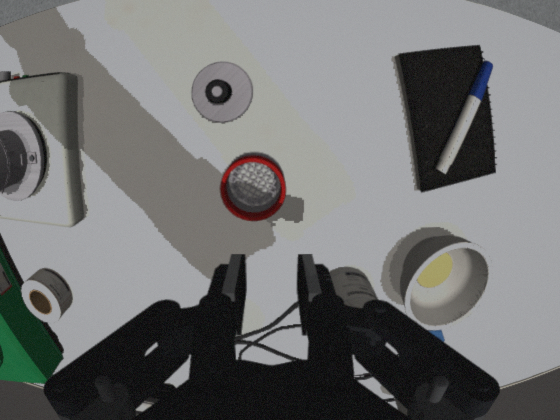

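The red sieve is upright at (253,188) and has moved about 16 mm in -y. Nothing else is disturbed. I'll re-centre and look again from close up.

Request:
send_rows(deltas=[[1,0.016,-0.117,0,0,0,0],[1,0.016,-0.117,0.1,0,0,0],[1,0.016,-0.117,0.3,0,0,0],[1,0.016,-0.117,0.5,0,0,0],[1,0.016,-0.117,0.6,0,0,0],[1,0.016,-0.117,0.6,0,0,0],[1,0.016,-0.117,0.6,0,0,0],[1,0.016,-0.117,0.6,0,0,0]])

```text
clock: 20.7
tcp_pos: [0.5257, 0.3978, 0.085]
orientation: [0.002, 3.141, 0.001]
contact_force: [0.3, -0.5, 0.6]
grip_width: 0.0854
```

Run:
```python
from h import *
o=r.get_obs();p=o["tcp_pos"];print(p,o["orientation"],o["grip_width"])
f,_=find("wrist",("red",)); cv2.imwrite("pics/w9.png",f["pixels"][:,:,::-1])
```

```text
[0.52570221 0.39781629 0.08504351] [1.82730092e-03 3.14056367e+00 1.14443177e-03] 0.08535669787906495
wrist red [270.2 223.4] [88.9 90.5] [0.5237 0.3973 0.039 ]
```

View pics/w9.png

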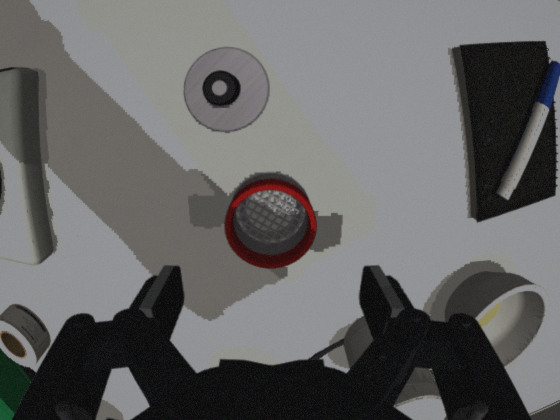

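Red is centred at (270,223) with fingers at 180 and 362, the same picture as for the good grasps. This time I'll go slowly.

Request:
send_rows(deltas=[[0.95,0,0,0.1,0,0,0],[0.95,0,0,0.2,0,0,0],[0.95,0,0,0.3,0,0,0],[0.95,0,0,0.38,0,0,0],[0.95,0,0,0.42,0,0,0],[0.95,0,0,0.42,0,0,0],[0.95,0,0,0.42,0,0,0],[0.78,0,0,0.42,0,0,0],[0.74,0,0,0.42,0,0,0],[0.7,0,0,0.42,0,0,0],[0.65,0,0,0.42,0,0,0],[0.6,0,0,0.42,0,0,0],[0.6,0,0,0.42,0,0,0],[0.6,0,0,0.42,0,0,0]], squeeze=40)

```text
clock: 21.92
tcp_pos: [0.5257, 0.3979, 0.023]
orientation: [0.002, 3.14, 0.002]
contact_force: [-3.2, -1.5, 10.0]
grip_width: 0.0575
```

Request:
send_rows(deltas=[[0.5,0,0,-0.1,0,0,0],[0.5,0,0,-0.25,0,0,0],[0.5,0,0,-0.45,0,0,0],[0.5,0,0,-0.65,0,0,0],[0.5,0,0,-0.85,0,0,0],[0.5,0,0,-1,0,0,0],[0.5,0,0,-1,0,0,0],[0.5,0,0,-1,0,0,0]])

```text
clock: 22.58
tcp_pos: [0.5258, 0.398, 0.173]
orientation: [0.002, 3.139, 0.004]
contact_force: [-0.1, -0.0, -0.6]
grip_width: 0.0569
```

Run:
```python
from h import *
o=r.get_obs();p=o["tcp_pos"];print(p,o["orientation"],o["grip_width"])
find("wrist",("red",),z=p[2]+.019)
```

```text
[0.52577328 0.39797    0.1730239 ] [1.74446124e-03 3.13907400e+00 3.89750665e-03] 0.05691759524517732
wrist red [271.1 267.8] [115.7 121.7] [0.5202 0.398  0.192 ]
```

Request:
send_rows(deltas=[[0.5,0,-0.1,-0.15,0,0,0],[0.5,0.05,-0.25,-0.3,0,0,0],[0.5,0.1,-0.45,-0.3,0,0,0],[0.5,0.15,-0.65,-0.3,0,0,0],[0.5,0.2,-0.85,-0.3,0,0,0],[0.5,0.25,-1,-0.3,0,0,0]])

```text
clock: 23.13
tcp_pos: [0.486, 0.244, 0.2145]
orientation: [-0.004, -3.139, 0.004]
contact_force: [0.6, -0.4, -1.1]
grip_width: 0.0575
```

Request:
send_rows(deltas=[[0.5,0.05,-0.2,0,0,0,0],[0.5,0.055,-0.4,0,0,0,0],[0.5,0.055,-0.6,0,0,0,0],[0.5,0.055,-0.72,0,0,0,0],[0.5,0.055,-0.77,0.05,0,0,0],[0.5,0.055,-0.77,0.13,0,0,0],[0.5,0.055,-0.77,0.13,0,0,0],[0.5,0.055,-0.77,0.13,0,0,0]])

```text
clock: 23.8
tcp_pos: [0.4779, 0.1326, 0.1952]
orientation: [0.0, -3.139, 0.002]
contact_force: [-0.3, 0.8, -1.6]
grip_width: 0.0573
```

Run:
```python
from h import *
o=r.get_obs();p=o["tcp_pos"];print(p,o["orientation"],o["grip_width"])
find("wrist",("red",),z=p[2]+.019);
```

```text
[0.47790835 0.13258711 0.19519294] [ 2.16345868e-04 -3.13866625e+00  1.79658842e-03] 0.05728874946739199
wrist red [271.1 268. ] [115.8 121.8] [0.4725 0.1327 0.2142]
```

Request:
send_rows(deltas=[[0.5,-0.005,0,0.03,0,0,0],[0.5,-0.005,0,0.06,0,0,0],[0.5,-0.005,0,0.09,0,0,0],[0.5,-0.005,0,0.12,0,0,0],[0.5,-0.005,0,0.14,0,0,0],[0.5,-0.005,0,0.16,0,0,0],[0.5,-0.005,0,0.17,0,0,0],[0.5,-0.005,0,0.18,0,0,0],[0.5,-0.005,0,0.19,0,0,0],[0.5,-0.005,0,0.19,0,0,0],[0.5,-0.005,0,0.19,0,0,0]])

```text
clock: 24.77
tcp_pos: [0.4802, 0.132, 0.169]
orientation: [0.002, 3.141, 0.001]
contact_force: [-2.6, -0.6, 6.3]
grip_width: 0.0571
```

Request:
send_rows(deltas=[[0.9,0,0,-0.015,0,0,0],[0.9,0,0,-0.015,0,0,0],[0.9,0,0,-0.015,0,0,0],[0.9,0,0,-0.015,0,0,0],[0.9,0,0,-0.1,0,0,0],[0.9,0,0,-0.25,0,0,0],[0.9,0,0,-0.4,0,0,0],[0.9,0,0,-0.55,0,0,0],[0.9,0,0,-0.6,0,0,0],[0.9,0,0,-0.6,0,0,0],[0.9,0,0,-0.6,0,0,0]])

```text
clock: 25.68
tcp_pos: [0.4795, 0.132, 0.2576]
orientation: [-0.001, -3.141, -0.0]
contact_force: [-0.0, -0.0, -0.1]
grip_width: 0.0766
```

Run:
```python
from h import *
o=r.get_obs();p=o["tcp_pos"];print(p,o["orientation"],o["grip_width"])
f,_=find("wrist",("red",),z=.185); s,_=find("scene",("red",),z=.185)
c=[cv2.resize(f["pixels"][120:270,190:340],(400,400)), cv2.resize(s["pixels"][120:220,205:305],(400,400),interpolation=2)]
cv2.imwrite("pics/c10.png",np.hstack(c)[:,:,::-1])
```

```text
[0.4794984  0.13195364 0.257612  ] [-1.49969181e-03 -3.14138737e+00 -1.96644372e-04] 0.07661426999042993
wrist red [271.1 211. ] [79.8 80.6] [0.4783 0.1321 0.185 ]
scene red [361.1 304.6] [11.5 15.5] [ 0.4456 -0.3211  0.185 ]
scene red [339.6 221.4] [11.3 25. ] [ 0.5293 -0.1495  0.185 ]
scene red [252.9 156.4] [19.4 23.5] [0.4761 0.1254 0.185 ]
```

View pics/c10.png

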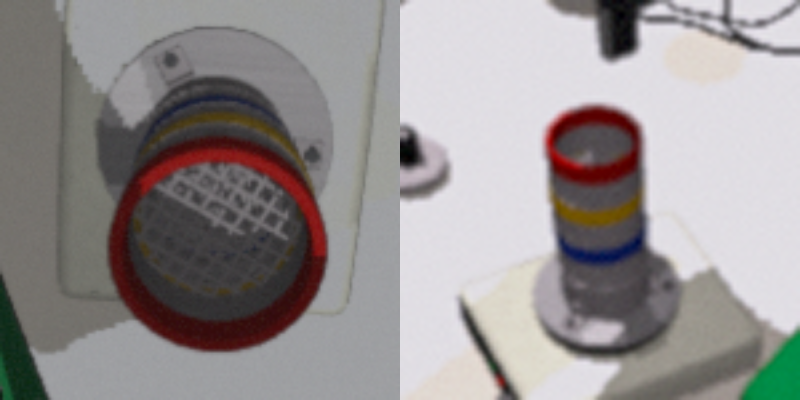

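Request:
send_rows(deltas=[[0.6,0,0.2,0,0,0,0],[0.6,0.1,0.4,0,0,0,0],[0.6,0.2,0.6,0,0,0,0],[0.6,0.3,0.8,0,0,0,0],[0.6,0.3,1,0,0,0,0],[0.6,0.3,1,0,0,0,0]])

```text
clock: 26.28
tcp_pos: [0.4322, 0.2884, 0.2566]
orientation: [0.012, -3.14, -0.002]
contact_force: [0.6, 1.4, -0.2]
grip_width: 0.0514
```

Request:
send_rows(deltas=[[0.6,0,0.2,0.15,0,0,0],[0.6,0,0.4,0.3,0,0,0],[0.6,0,0.53,0.5,0,0,0],[0.6,0,0.53,0.7,0,0,0],[0.6,0,0.53,0.9,0,0,0],[0.6,0,0.53,1,0,0,0],[0.6,0,0.53,1,0,0,0],[0.6,0,0.53,1,0,0,0]])

```text
clock: 26.95
tcp_pos: [0.4343, 0.3604, 0.1067]
orientation: [-0.002, -3.139, 0.004]
contact_force: [-0.5, -0.2, 0.1]
grip_width: 0.0512
```

Run:
```python
from h import *
o=r.get_obs();p=o["tcp_pos"];print(p,o["orientation"],o["grip_width"])
f=r.grab_frame("wrist"); g=cv2.cvtColor(f["pixels"],cv2.COLOR_RGB2GRAY)
m=cv2.inRange(g,0,45)
cs,_=cv2.findContours(m,cv2.RETR_EXTERNAL,cv2.CHAIN_APPROX_NONE)
for c in cs:
    if 300<cv2.contourArea(c)<4000: e=cv2.fitEllipse(c); print(np.round(e[0],1),np.round(e[1],1),onplane(f,e[0],.03,True).round(4))
cv2.imwrite("pics/w11.png",f["pixels"][:,:,::-1])
```

```text
[0.4343378  0.36042437 0.10670357] [-2.06120505e-03 -3.13930305e+00  4.26090857e-03] 0.05121657752335968
[-292.2  428.8] [330.  788.1] [0.2096 0.8868 0.03  ]
[279.8 213.8] [29.7 35.4] [0.4366 0.3669 0.03  ]
[ 34.8 165.2] [15.3 82.6] [0.3931 0.1543 0.03  ]
```

View pics/w11.png

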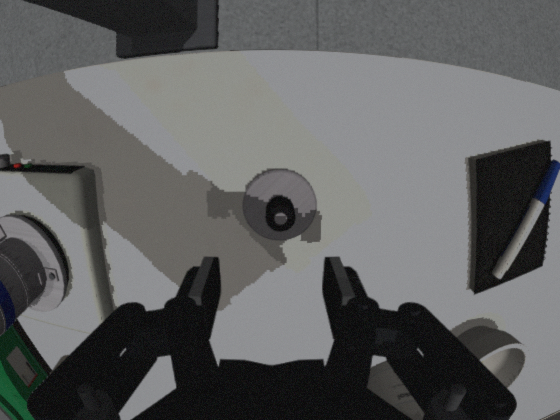

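The stack view shows the red, yellow and blue bands level and evenly spaced. The lid knob is at (280,214), about 6 mm to +y. I'll correct and grip the knob.

Request:
send_rows(deltas=[[0.6,-0.015,0.041,0.05,0,0,0],[0.6,-0.015,0.041,0.15,0,0,0],[0.6,-0.015,0.041,0.3,0,0,0],[0.6,-0.015,0.041,0.42,0,0,0],[0.6,-0.015,0.041,0.5,0,0,0],[0.6,-0.015,0.041,0.52,0,0,0],[0.6,-0.015,0.041,0.52,0,0,0],[0.6,-0.015,0.041,0.52,0,0,0],[0.4,-0.015,0.041,0.52,0,0,0],[0.3,-0.015,0.041,0.52,0,0,0],[0.2,-0.015,0.041,0.52,0,0,0],[0.1,-0.015,0.041,0.52,0,0,0],[0.1,-0.015,0.041,0.52,0,0,0],[0.1,-0.015,0.041,0.52,0,0,0]])

```text
clock: 28.17
tcp_pos: [0.4374, 0.3678, 0.0305]
orientation: [0.002, 3.141, 0.001]
contact_force: [-0.1, -0.6, 2.7]
grip_width: 0.0082
```

The jaws closed to 8 mm, so the knob is not between the pads. I'll look before moving.

Run:
```python
from h import *
o=r.get_obs();print(o["tcp_pos"],o["grip_width"],o["contact_force"])
f=r.grab_frame("wrist");s=r.grab_frame("scene")
c=[cv2.resize(f["pixels"][130:400,150:420],(400,400)), cv2.resize(s["pixels"][110:210,160:260],(400,400),interpolation=2)]
cv2.imwrite("pics/c12.png",np.hstack(c)[:,:,::-1])
```

```text
[0.43739598 0.3678204  0.03051584] 0.008175414415371514 [-0.08132622 -0.59520709  2.65653204]
```

View pics/c12.png

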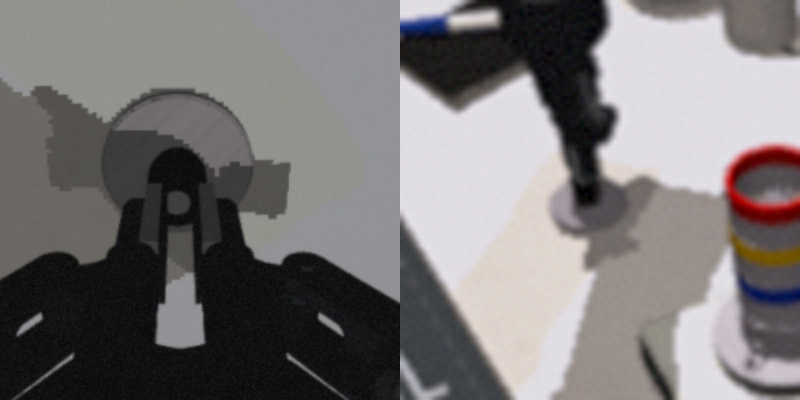

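Run:
```python
from h import *
f=r.grab_frame("wrist"); print("cam",ray(f,(0,0),True)[0])
print("disc",onplane(f,(270.2,241.4),.014,True),"knobtop",onplane(f,(270.2,267),.04,True))
g=cv2.cvtColor(f["pixels"],cv2.COLOR_RGB2GRAY)
print(g[241,200:340]); print(g[180:290,270])
```

```text
cam [0.35622203 0.3677831  0.1826364 ]
disc [0.43467525 0.36742641 0.014     ] knobtop [0.4367882  0.36746262 0.04      ]
[ 80  83  82  79  81  80  81  83  84  81  80  78  84  80  84  81  82  78
  65  56  57  60  57  61  61  60  62  60  57  59  59  59  66  61  61  63
  60  62  60  62  60  64  63  62  66  63  62  61  62  63  60  45  19  13
  20  25  17  11  11  14  13  14  16  21  10  11  14  19  18  17  10  10
  11  18  10  18  17  11  10  10  12  10  18  15  18  10  13  35  60  62
  73 106 110 112 113 112 112 110 106 107 104 102 105 108 102  68  60  61
  60  63  60  66  99 102 101 106 104 102 102  89  84  75  80  84  81  83
  84  81  82  82  84  84  82  83  88  92  89  89  87  84]
[148 146 146 145 148 147 147 148 145 122  83  61  56  78  96  96 101 109
 112 111 109 105 107 109 112 113 114 111 113 110 114 112 113 113 115 114
 114 117 114 115 115 110 111 105  73  57  56  58  60  32  16  11  10  13
  10  10  15  16  14  15  13  10  15  14  11  12  12  13  16  20  20  10
  17  12  12  11  10  16  31  53  59  64  61  63  65  63  62  62  63  67
  61  60  62  64  54  26  15  13  10  13  17  26  33  49  60  59  62  75
  82  82]
```

Request:
send_rows(deltas=[[0.1,0,0,-0.05,0,0,0],[0.1,0,0,-0.1,0,0,0],[0.1,0,0,-0.2,0,0,0],[0.1,0,0,-0.3,0,0,0],[0.1,0,0,-0.4,0,0,0],[0.1,0,0,-0.4,0,0,0],[0.1,0,0,-0.4,0,0,0]])

```text
clock: 28.9
tcp_pos: [0.4378, 0.3682, 0.0913]
orientation: [0.002, 3.14, 0.003]
contact_force: [0.2, -0.3, 0.0]
grip_width: 0.0084
```

```bash
cat > lid.py <<'E'
from h import *
def lid(name="wrist"):
    """bright knob cap enclosed in black knob, plus knob ellipse"""
    f=r.grab_frame(name); g=cv2.cvtColor(f["pixels"],cv2.COLOR_RGB2GRAY)
    m=cv2.morphologyEx(cv2.inRange(g,0,48),cv2.MORPH_OPEN,np.ones((3,3)))
    cs,h=cv2.findContours(m,cv2.RETR_CCOMP,cv2.CHAIN_APPROX_NONE)
    for c,hh in zip(cs,h[0]):
        a=cv2.contourArea(c)
        if 60<a<5000 and len(c)>10:
            e=cv2.fitEllipse(c); print(name,"hole" if hh[3]>=0 else "blob",int(a),np.round(e[0],1),np.round(e[1],1))
    return f
E
python3 - <<'E'
from lid import *
o=r.get_obs();print(o["tcp_pos"],o["grip_width"],o["contact_force"])
f=lid(); g=cv2.cvtColor(f["pixels"],cv2.COLOR_RGB2GRAY)
print(g[180:290,270]); print(g[241,200:340])
E
```

```text
[0.4377955  0.36816839 0.09126464] 0.008350749089342406 [ 0.20192902 -0.2871795   0.0183356 ]
wrist blob 175 [  3.3 306.4] [ 8.  35.9]
wrist blob 762 [ 14.5 283. ] [24.7 45. ]
wrist hole 149 [427.1 389.7] [ 9.4 21.5]
wrist hole 88 [350.1 374.4] [ 4.8 26.9]
wrist hole 188 [186.9 378.3] [ 4.1 83.2]
wrist hole 134 [372.2 347.9] [ 7.2 25.5]
wrist hole 137 [169.7 348.3] [ 7.2 25.6]
wrist hole 62 [290.1 294.3] [10.  12.2]
wrist blob 504 [ 10.3 262.9] [ 64.3 104. ]
wrist blob 968 [268.7 216.3] [32.3 38.3]
wrist hole 143 [269.  221.4] [13.2 14. ]
wrist blob 423 [ 29.9 168.7] [ 8.2 76.6]
wrist hole 1289 [523.4 239.7] [ 15.7 122. ]
wrist blob 72 [211.6  13.8] [ 3.3 34.3]
wrist blob 4858 [124.6  20.8] [ 52.4 173.6]
[112 114 113 115 113 113 113 112 114 116 112 112 113 109 109  91  55  20
  15  13  16  19  22  11  14  11  16  19  27  17  19  21  25  26  21  33
  56  64  62  61  62  59  62  63  63  64  64  59  36  14  14  11  11  16
  17  47  58  60  59  60  58  60  59  54  70  80  80  81  82  81  85  81
  77  81  80  80  81  78  79  83  84  81  79  84  95  98 102 103 102 103
 102 105 102 101  99 105 117 141 146 147 144 147 148 144 146 147 145 147
 149 148]
[102 103 101 106 104 103 103 103 102 106 103 104 103 104 102 105 103 101
 103 102 102 103 103 100 104 102 103 102 100 101 103 104 101 100 103 101
 104 100 103 101 103 103 102 106 101  98  95  90  78  81  79  81  75  73
  66  62  56  58  52  60  58  59  55  58  58  60  60  59  58  60  60  59
  62  58  58  61  61  64  57  62  56  58  59  60  63  76  77  78  82  83
  80  82  85  92  88  82  81  81  84  79  80  80  77  81  79  81  80  83
  79  81  81  80  79  81  81  79  82  79  80  82  94 141 147 145 145 146
 144 146 147 145 144 143 145 145 144 142 146 145 145 145]
```

Run:
```python
from h import *
f=r.grab_frame("wrist"); print("cam",ray(f,(0,0),True)[0], "axis",ray(f,f["camera_matrix"][:2,2],True)[1])
o=r.get_obs();print(o["tcp_pos"])
print("cap",onplane(f,(269,221.4),.04,True))
# where does the TCP / points below it project
K=f["camera_matrix"];M=R.from_rotvec(f["rvec"]).as_matrix()
for dz in (-.03,-.011,0,.008,.02):
  for dy in (0,.0042):
    p=M@(o["tcp_pos"]+[0,dy,dz])+f["tvec"]; th=np.arctan2(np.hypot(*p[:2]),p[2]); q=K[0,0]*th*p[:2]/np.hypot(*p[:2])+K[:2,2]; print(dz,dy,q.round(1))
g=cv2.cvtColor(f["pixels"],cv2.COLOR_RGB2GRAY)
for v in range(250,300,6): print(v,g[v,240:304:2])
t,s=r.grab_frame("top"),r.grab_frame("scene")
for n,F,(a,b,c,d) in (("top",t,(205,240,140,185)),("scene",s,(140,180,185,230))):
    G=cv2.cvtColor(F["pixels"],cv2.COLOR_RGB2GRAY)[a:b,c:d]; m=cv2.inRange(G,0,60); x=cv2.moments(m,True); print(n,x["m00"],x["m10"]/max(x["m00"],1)+c,x["m01"]/max(x["m00"],1)+a)
```

```text
cam [0.35601775 0.36762814 0.24247858] axis [ 0.31869089  0.0012209  -0.94785791]
[0.4368854  0.36734026 0.0897679 ]
cap [0.43547249 0.36642889 0.04      ]
-0.03 0 [270.3 235.3]
-0.03 0.0042 [277.2 235.3]
-0.011 0 [270.3 249. ]
-0.011 0.0042 [277.8 249. ]
0 0 [270.3 258.2]
0 0.0042 [278.2 258.2]
0.008 0 [270.2 265.5]
0.008 0.0042 [278.5 265.5]
0.02 0 [270.2 277.8]
0.02 0.0042 [279.1 277.7]
250 [105 101 102 103 102 104 102 104  87  79  78  80  81  82  80  82  81  81
  78  80 101 134 133 144 146 147 144 144 146 145 146 144]
256 [104 102 103 103  82  45  45  46  45  40  13  35  82  79  80  80  81  81
  79  80  50  17  34  44  44  42  43  88 141 145 145 144]
262 [ 98 100  98 103  55  43  48  46  45  37  23  43 103 103  83  81  78  81
  79  79  45  10  29  45  45  42  44  58 138 143 140 140]
268 [ 17  22  10  23  46  45  50  46  43  29  10  43 101 103 103 103 103  85
  83  81  44  18  27  46  48  41  45  43  37  20  14  22]
274 [ 17  13  12  34  45  40  45  45  49  23  18  42 100 102 103 100 101 104
 102 104  60  13  19  43  46  43  44  47  46  21  17  27]
280 [ 14  19  25  40  38  46  42  44  46  17  20  35 126 147 145 144 145 146
 145 145  57  10  13  40  43  46  44  44  44  16  20  18]
286 [ 10  10  31  44  45  44  46  48  42  15  12  42 141 143 144 144 146 146
 147 145  58  13  11  31  42  44  44  42  44  37  15  16]
292 [ 15  18  42  43  50  50  41  50  34  11  16  55 144 146 146 144 147 144
 147 145  73  12  10  30  48  46  46  47  48  38  15  24]
298 [ 15  11  20  12  19  15  25  50  45  16  17  65 144 148 144 147 145 148
 145 145  91  25  15  34  57  26  14  14  10  12  24  15]
top 441.0 150.9251700680272 217.1950113378685
scene 52.0 206.46153846153845 156.84615384615384
```

The lid did not come up. The knob was centred on the tool, but the tip rows in the wrist view and the earlier crops suggest the tips sat near the knob's top (about 10 mm higher than nominal). That also explains the red miss. I'll go lower, checking force before closing.

Request:
send_rows(deltas=[[0.5,0.007,-0.004,0,0,0,0],[0.5,0.007,-0.004,0,0,0,0],[0.5,0.007,-0.004,0,0,0,0],[0.5,0.007,-0.004,0.15,0,0,0],[0.5,0.007,-0.004,0.3,0,0,0],[0.5,0.007,-0.004,0.38,0,0,0],[0.5,0.007,-0.004,0.43,0,0,0],[0.5,0.007,-0.004,0.46,0,0,0],[0.5,0.007,-0.004,0.49,0,0,0],[0.5,0.007,-0.004,0.49,0,0,0],[0.5,0.007,-0.004,0.49,0,0,0]])

```text
clock: 30.02
tcp_pos: [0.4365, 0.3673, 0.0171]
orientation: [0.002, 3.141, 0.001]
contact_force: [0.1, 0.7, -0.6]
grip_width: 0.043
```

Request:
send_rows(deltas=[[0.4,0,0,0,0,0,0],[0.3,0,0,0,0,0,0],[0.25,0,0,0,0,0,0],[0.2,0,0,0,0,0,0],[0.15,0,0,0,0,0,0],[0.15,0,0,0,0,0,0],[0.1,0,0,0,0,0,0],[0.1,0,0,0,0,0,0]])

```text
clock: 30.68
tcp_pos: [0.4366, 0.3674, 0.0175]
orientation: [0.002, 3.141, 0.001]
contact_force: [0.1, 0.6, 6.0]
grip_width: 0.0199
```

Gripped at 19.9 mm. I'll lift and check.

Request:
send_rows(deltas=[[0.1,0,0,-0.05,0,0,0],[0.1,0,0,-0.15,0,0,0],[0.1,0,0,-0.3,0,0,0],[0.1,0,0,-0.5,0,0,0],[0.1,0,0,-0.7,0,0,0],[0.1,0,0,-0.9,0,0,0],[0.1,0,0,-1,0,0,0],[0.1,0,0,-1,0,0,0],[0.1,0,0,-1,0,0,0]], squeeze=50)

```text
clock: 31.43
tcp_pos: [0.4364, 0.3673, 0.1677]
orientation: [0.002, 3.14, 0.003]
contact_force: [-0.4, -0.0, -0.7]
grip_width: 0.0195
```

```bash
cat >> lid.py <<'E'
def disc(f,v=None,u0=270):
    """extent of the lit disc in the wrist view, per row"""
    g=cv2.medianBlur(cv2.cvtColor(f["pixels"],cv2.COLOR_RGB2GRAY),3)
    for v in v: print(v,g[v,190:352:3])
E
python3 - <<'E'
from lid import *
o=r.get_obs();print(o["tcp_pos"],o["grip_width"],o["contact_force"],o["moment"])
f=r.grab_frame("wrist"); cv2.imwrite("pics/lidheld.png",f["pixels"][:,:,::-1]); disc(f,(215,235,250)); g=cv2.cvtColor(f["pixels"],cv2.COLOR_RGB2GRAY); print(g[180:300,270])
E
```

```text
[0.43641274 0.3673262  0.16767553] 0.019462447274458648 [-0.43464073 -0.04635254 -0.70555553] [-0.03818064 -0.00850762 -0.00488484]
215 [113 114 113 113 114 113 113 113 112 112 113 113 113 112  70  77  91 117
 119 117 118 117 119 119 121 118 118 120 122 122 122 123 122 122 121 119
 119 120 110 102  91 156 158 158 158 159 160 160 160 161 161 159 160 160]
235 [113 112 114 114 114 112 113 113 114 113  67  64  65  65  64  64  65  65
  63  64  65  67  66  68  66  68  66  66  66  69  86 119 118 117 119 121
 121 120 120 119 120 118 120 119 108 159 160 161 160 161 160 160 160 159]
250 [113 113 112 113 113 113 113 112 113  71  65  66  66  64  66  67  66  67
  66  67  68  56  16  14  10  17  16  19  16  12  16  12  13  54  66  65
  66  67  67 113 111  65  67  66  65  82 160 160 160 160 160 160 160 159]
[ 87  90  89  88  88  88  88  88  89  88  89  88  84  89  88  89  90  90
  89  77  61  64  78 101 102 109 118 123 121 122 120 117 118 117 119 119
 119 121 121 123 122 123 121 123 121 121 124 117  83  66  64  66  69  67
  68  66  66  65  64  63  41  17  13  21  10  21  18  12  10  20  19  23
  16  18  15  10  18  15  14  13  22  20  13  21  13  11  15  17  10  14
  11  17  22  38  61  66  68  68  68  69  70  64  68  67  65  70  62  69
  66  61  41  23  19  10  16  23  10  15  51  95]
```

Request:
send_rows(deltas=[[0.1,0,0,-0.15,0,0,0],[0.1,0,-0.1,-0.3,0,0,0],[0.1,-0.05,-0.25,-0.42,0,0,0],[0.1,-0.1,-0.45,-0.42,0,0,0],[0.1,-0.2,-0.65,-0.42,0,0,0],[0.1,-0.25,-0.85,-0.42,0,0,0],[0.1,-0.28,-1,-0.42,0,0,0]])

```text
clock: 32.07
tcp_pos: [0.478, 0.2134, 0.2281]
orientation: [-0.006, -3.139, 0.004]
contact_force: [-0.8, -0.1, -1.2]
grip_width: 0.0193
```

Request:
send_rows(deltas=[[0.1,0,-0.2,0,0,0,0],[0.1,0,-0.4,0,0,0,0],[0.1,0,-0.52,0,0,0,0],[0.1,0,-0.57,0,0,0,0],[0.1,0,-0.57,0.04,0,0,0],[0.1,0,-0.57,0.06,0,0,0],[0.1,0,-0.57,0.06,0,0,0],[0.1,0,-0.57,0.06,0,0,0]])

```text
clock: 32.73
tcp_pos: [0.4775, 0.1331, 0.2199]
orientation: [0.003, -3.14, 0.001]
contact_force: [-0.0, 0.3, -0.5]
grip_width: 0.0193
```

Run:
```python
from lid import *
o=r.get_obs();print(o["tcp_pos"],o["orientation"],o["grip_width"],o["contact_force"])
f,_=find("wrist",("red",),z=.185,amin=200); find("scene",("red",),z=.185)
```

```text
[0.47746396 0.13310299 0.21990315] [ 2.52301194e-03 -3.14034960e+00  5.25915683e-04] 0.01928555405438781 [-0.00393874  0.30982646 -0.46163193]
wrist red [ 99.8 283. ] [20.4 21.3] [0.5212 0.0044 0.185 ]
wrist red [279.8 346.3] [160.5 310.2] [0.5732 0.1401 0.185 ]
scene red [360.9 304.8] [10.9 15.6] [ 0.445  -0.3214  0.185 ]
scene red [339.3 221. ] [11.  25.6] [ 0.5295 -0.1483  0.185 ]
scene red [252.9 155.8] [19.6 21.6] [0.4771 0.1271 0.185 ]
```

Request:
send_rows(deltas=[[0.1,-0.008,-0.005,0.03,0,0,0],[0.1,-0.008,-0.005,0.06,0,0,0],[0.1,-0.008,-0.005,0.08,0,0,0],[0.1,-0.008,-0.005,0.1,0,0,0],[0.1,-0.008,-0.005,0.12,0,0,0],[0.1,-0.008,-0.005,0.135,0,0,0],[0.1,-0.008,-0.005,0.15,0,0,0],[0.1,-0.008,-0.005,0.16,0,0,0],[0.1,-0.008,-0.005,0.16,0,0,0],[0.1,-0.008,-0.005,0.16,0,0,0]])

```text
clock: 33.67
tcp_pos: [0.4796, 0.1309, 0.1975]
orientation: [0.002, 3.141, 0.001]
contact_force: [-1.3, -1.1, 6.3]
grip_width: 0.0189
```

Seated at exactly the predicted TCP height (0.1975). I'll release, rise and verify.

Request:
send_rows(deltas=[[0.3,0,0,-0.01,0,0,0],[0.5,0,0,-0.01,0,0,0],[0.5,0,0,-0.01,0,0,0],[0.5,0,0,-0.01,0,0,0],[0.5,0,0,-0.1,0,0,0],[0.5,0,0,-0.25,0,0,0],[0.5,0,0,-0.4,0,0,0],[0.5,0,0,-0.5,0,0,0],[0.5,0,0,-0.5,0,0,0],[0.5,0,0,-0.5,0,0,0]])

```text
clock: 34.5
tcp_pos: [0.4795, 0.1309, 0.2721]
orientation: [0.002, 3.14, 0.001]
contact_force: [-0.8, -0.8, -0.2]
grip_width: 0.0431
```

Request:
send_rows(deltas=[[0.5,0,0.2,0,0,0,0],[0.5,0,0.4,0,0,0,0],[0.5,0,0.6,0,0,0,0],[0.5,0,0.8,0,0,0,0],[0.5,0,1,0,0,0,0],[0.5,0,1,0,0,0,0],[0.5,0,1,0,0,0,0],[0.5,0,1,0,0,0,0],[0.5,0,1,0,0,0,0]])

```text
clock: 35.25
tcp_pos: [0.4793, 0.2791, 0.2709]
orientation: [-0.005, -3.141, 0.002]
contact_force: [0.3, 0.4, 0.3]
grip_width: 0.0426
```

Run:
```python
from lid import *
o=r.get_obs();print(o["clock"],o["tcp_pos"],o["contact_force"])
s=r.grab_frame("scene"); px=s["pixels"]
g=cv2.cvtColor(px,cv2.COLOR_RGB2GRAY)
K=s["camera_matrix"]
# seated predictions at stack axis vs measured (scene bias about y -6 mm)
pr=lambda p: cv2.projectPoints(np.array([p],float),s["rvec"],s["tvec"],K,None)[0].ravel().round(1)
for c,z in (("blue",.117),("yellow",.151),("red",.185)):
    ys,xs=np.nonzero(mask(px,c)[130:215,225:285]); print(c,"px",xs.mean()+225,np.percentile(ys,[2,98])+130,"pred axis",pr((.479,.132,z)), len(xs))
print("knob pred base/top",pr((.479,.132,.194)),pr((.479,.132,.220)))
m=cv2.inRange(g[115:160,225:285],0,50); ys,xs=np.nonzero(m); print("knob dark",len(xs),xs.mean()+225,ys.min()+115,ys.max()+115)
for v in range(134,156,3): print(v,g[v,236:272:2])
t=r.grab_frame("top"); 
for n,F in(("scene",s),("top",t)):
  for c in("green","blue"):
    for e,a in blobs(mask(F["pixels"],c),100):
      if a<900: print(n,c,np.round(e[0],1))
f=r.grab_frame("wrist"); G=cv2.cvtColor(f["pixels"],cv2.COLOR_RGB2GRAY)
```

```text
35.25 [0.47929959 0.27905321 0.2708564 ] [0.28551155 0.35014718 0.33452545]
blue px 255.7283950617284 [178. 185.] pred axis [254.2 174.7] 81
yellow px 254.2093023255814 [169.84 175.  ] pred axis [253.4 164.8] 43
red px 253.04444444444445 [159.   213.22] pred axis [252.6 154.4] 90
knob pred base/top [252.4 151.6] [251.7 143.1]
knob dark 64 252.390625 145 159
134 [220 218 218 219 221 220 219 219 220 220 220 220 220 221 219 220 219 218]
137 [219 221 220 220 218 220 219 218 220 220 219 220 219 219 219 218 220 220]
140 [220 220 220 219 220 220 219 220 208 218 220 220 221 220 219 220 220 221]
143 [219 219 217 220 219 219 150  93 164  97 158 220 220 219 220 220 220 221]
146 [219 221 221 220 216 184  71  20  36  13  75 179 204 218 219 219 219 219]
149 [220 220 220 165 105 100  56   9  15  16  63 170 175 177 193 221 219 221]
152 [221 221 195 104 101 103  82  14   1  10  44 120 177 180 169 213 219 219]
155 [219 220 192 102 106 102 118 155 120 124 133 170 180 176 129 181 222 220]
scene green [312.3 281.2]
scene blue [316.9 328.6]
scene blue [255.2 180.1]
top green [352.8 217.8]
top blue [389.6 239.7]
```

```bash
python3 -c "
from bench import r
print(r.hand_in())"
```

```text
the job is handed in; nothing more can be done
None
```

The stack is built on the collecting pan in the order asked: blue, yellow, red, then the lid. I handed it in at about 35 s, with the gripper open and clear of everything.

**Seating:** each part stopped at the tool height predicted for fully home. Tool z was 0.102, 0.136, 0.169 and 0.1975 m, with contact forces of about 6–19 N. In the last scene picture the bands, lid disc and knob top were within a few pixels of where they should be. I judged the lid's level from that height and its symmetric outline. I had used up the picture viewings by then, so I checked the final stack by pixel measurements only.

**Bystanders:** the green sieve and the blue-lidded jar are at the same pixels as at the start. I did not re-measure the brown bottle; no move went near it and no contact was felt.

**What went wrong:**
- **Red sieve:** the first grasp missed and pushed it about 16 mm. It stayed upright and I regrasped it.
- **Lid knob:** the first grasp closed without holding it. The likely cause is that the fingertips sit higher than the nominal geometry suggests. Going about 13 mm lower gave a good grip.

**Disagreement:** the top camera put the pan about 7–8 mm off in y from the wrist camera. I went by the wrist camera, and the parts seated there.

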